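# Unlock the clamp on the calculator case front

### The job

The white calculator case front is ready to come off its fixture. Open the toggle clamp that pins it: pull the clamp's locking bat straight out along its own length until it is free of its lock, flip it over to the other side, and let it sink back fully into the lock there, clamp arm raised. Leave the case front lying in its nest and leave the other clamp, the one on the aluminium foot bracket, shut.

Things in the scene. Friction and masses are not known exactly. Their poses are not given: they have to be found in the camera images.
- case_grip (a point): Centre of the knurled steel knob (17 mm across, 36 mm long) on the bat of the clamp that pins the case front; moves with it. z: outward along the bat, the way to pull; y: the level hinge axis, close the fingers along it; the bat flips towards -x. Hinge 80 mm along -z (bat seated), 45 mm above the table. At the start the bat leans 25 degrees over the case front, flipped 25 degrees the other way.
- case_bat (a joint): Angle of that bat about its hinge, rad: 0 clamped (bat leans over the case front, clamp arm level on it), 0.872 at the stop on the open side (arm raised 50 degrees). Friction holds it anywhere (about 2 N at the knob). Unless the bat is pulled out, a cross pin behind a fixed crest blocks it from leaving either end by more than about 0.1.
- case_pull (a joint): How far that bat is pulled out along its length, m: 0 seated, stop at 0.018. A spring draws it back in (2 N at 0, 7.5 N at the stop). The cross pin clears the crest from about 0.009 on: pull 0.012 to 0.016 and keep it out during the flip.
- case_front: White plastic calculator case front, 140 x 78 x 12 mm, with a window slot and twenty key openings, lying loose in the nest beyond its clamp, under the clamp's rubber foot. Origin at the centre of its underside, 16 mm above the table; x along its length, away from the clamp.
- bracket_bat (a joint): Angle (rad) of the bat of the other clamp, of the same make, which pins the smaller silver aluminium foot bracket (hat section, 90 x 68 x 12 mm). 0 shut; it is to stay shut.

How it is judged:
By the outcome, as a careful person would: the job done as asked, in the order asked, and still so for the second after the job is handed in, with the robot touching nothing.
It also fails if it takes over 32 s, if anything falls off the work surface, if the arm or the gripper's body presses on something with over 40 N, if the wrist force passes 120 N, or if a joint passes its speed limit or range.

### The arm

A 6-joint arm with a two-finger parallel gripper is mounted at the origin on the work surface. World frame = base frame: x ahead of the robot, y to its left, z up, the work surface at z = 0. Lengths are in m, angles in rad, forces in N, time in s.
With the tool pointing down it reaches from about 0.35 to 0.975 m from the base axis. Payload 4.9 kg.
Tool frame: the origin (TCP) lies at the very end of the fingers, on their centre line; the grasp point (between the pads) lies 19 mm behind it; z points along the fingers, y is the line along which they close (so a half turn about z gives the same grasp; the last joint's range is limited). The gripper opens to 85 mm and grips with 20 to 120 N. Pads are 22 mm wide; open, the fingers measure 114 mm over their backs; the gripper's body (76 mm by 85 mm) begins 54 mm behind the grasp point. The pads swing forward as they close: fully open they stand 13 mm farther back than shut.
Start: joints at [-1.396, 0.053, 1.613, -0, 1.476, -0.119], TCP at [0.181, -0.598, 0.231] pointing down, gripper open.
Joint ranges: [-3.01, 3.01], [-1.01, 2.22], [0.06, 2.58], [-1.02, 4.17], [0.09, 2.62], [-3.14, 3.14]. Speed limits (rad/s): [2.57, 2.57, 3.14, 3.14, 3.14, 3.14].

### API

Orientations are given as a rotation vector (axis times angle).
In Python, from station import ctrl gives the robot as it stands. The module is installed in compiled form; this text tells all that it offers.
- The arm moves only by the tool jog_arm, never from a script. Its argument "steps" is a list of rows, each an object with "delta_rot": the turn, a rotation vector about the tool's x, y, z in degrees, a list of three; "linear": the shift along the tool's x, y, z in m, a list of three; "grip": the finger opening in m, from 0 to 0.0854. In form: [{"delta_rot": [rx, ry, rz], "linear": [x, y, z], "grip": grip}, ...]. A call has 1 to 10 rows; each row shifts and turns the commanded pose from where the row before left it, along the tool's axes as they then stand; what a row does not reach is not made up. A row lasts 1/10 s, in which the tool goes at most 50 mm and 8.59 degrees, less where a joint would pass 70% of its speed; a pose out of reach is approached as far as the arm can. A call with a gripper value outside its range is refused whole. The fingers move at their own pace and stop on an object; "newtons" is the grip in N (left out, the last holds). Time passes only in rows, so rows that do not move let the fingers close. It gives the time, the measured TCP pose, the force, the opening and the grip force at its end, in the units of the state.
- ctrl.get_obs(): the state, without advancing time (a new reading comes with each control period).
- ctrl.get_image(name): name is "scene" or "top" or "wrist"; returns (picture, depth): 420x560x3 uint8, red, green, blue; 420x560 float32, m along the optical axis (not along the pixel's ray), 0 where there is no reading.
- ctrl.camera_info(name): a dict with "camera_matrix" (3x3 intrinsics, pixels), "R" (3x3) and "t" (3): a world point X has camera coordinates R X + t; the wrist camera has in their place "T_tool_cam" (4x4, takes a point from camera to tool coordinates, whose origin is the TCP and whose axes are the flange's). Camera axes: x right, y down, z forward; pixel columns grow to the right and rows downward; lengths in m; the calibration is good to about 2 mm. The wrist camera is an equidistant fisheye: a pixel r from the principal point sees the ray r / f radians off the axis. A picture is of the moment at which its call begins: read the wrist's pose just before it. camera_info takes no time and is no camera call.
- ctrl.finish_job(): hands the job in; it is judged then, once.
The state is a dict: "t": time; "q": joint angles; "dq": joint speeds; "effort": joint torques, N m; "tool_pos": TCP position; "tool_rot": TCP orientation; "contact_force": force on the tool from outside, world axes, zero at the start; "wrist_torque": the same for the moment, N m; "opening": finger opening in m; "grip_force": force on a finger pad.
Only numpy, scipy, OpenCV 4.12 (cv2) and the standard library are available. Lean on these libraries where they do the work, as an engineer would, in place of code of your own. Each camera call takes 0.05 s, during which the arm holds its last target. There are 200 camera calls.

## Working session

There is one attempt and no reset: what is moved stays moved. The work goes in short steps, Python scripts to look and compute and a tool call to move; the robot and the scene stay as the last step left them, time stands still between calls to the robot, and variables do not carry over. Pictures are saved under pics/ and viewed, at most 10 in all, crops included, and the job is handed in when it is done.

Besides the shell and the picture viewer there is one more tool, called after "Emit:" in YAML: its name, and indented under it one key for each argument. jog_arm: Moves the arm, as the interface text tells. Its arguments: {"type":"object","properties":{"steps":{"type":"array"},"newtons":{"type":"number"}},"required":["steps"]}

```bash
mkdir -p pics
cat > h.py <<'E'
import numpy as np,cv2
from station import ctrl
from scipy.spatial.transform import Rotation as R
def snap(n,f):
    im,d=ctrl.get_image(n); cv2.imwrite(f'pics/{f}.png',im[:,:,::-1]); np.savez(f'pics/{f}.npz',im=im,d=d); return im,d
def pt(n,d,u,v):
    c=ctrl.camera_info(n);K=c['camera_matrix'];z=d
    p=np.linalg.inv(K)@[u,v,1]*z
    return c['R'].T@(p-c['t'])
E
python3 - <<'E'
from h import *
a,_=snap('scene','s0');b,_=snap('top','t0')
o=ctrl.get_obs();print(o)
for n in('scene','top'):
    c=ctrl.camera_info(n);print(n,c['camera_matrix'].tolist(),-c['R'].T@c['t'])
E
```

```text
{'t': 0.1, 'q': array([-1.39599887e+00,  5.32844912e-02,  1.61418165e+00,  1.79737990e-05,
        1.47598233e+00, -1.18972840e-01]), 'dq': array([-0.00015105, -0.00107076, -0.00255846,  0.0019369 , -0.00096192,
        0.0001827 ]), 'effort': array([-6.78336892e-04, -3.94907570e+01, -3.71363068e+01, -1.68592978e-04,
        3.90407309e-03,  1.14948963e-05]), 'tool_pos': array([ 0.18089878, -0.59765391,  0.23017498]), 'tool_rot': array([-3.10592800e+00, -4.59521521e-01,  5.32329236e-05]), 'contact_force': array([-0.0459747 ,  0.5762605 ,  0.09054038]), 'wrist_torque': array([-0.0194836 ,  0.01420275,  0.00199096]), 'grip_force': 0.0, 'opening': 0.08518036242478877}
scene [[478.13484880578005, 0.0, 281.48357581034287], [0.0, 478.13484880578005, 205.48702598296927], [0.0, 0.0, 1.0]] [0.92276471 0.51403668 0.70076097]
top [[485.01143358516646, 0.0, 278.00900152171357], [0.0, 485.01143358516646, 216.43045009734232], [0.0, 0.0, 1.0]] [ 0.40373193 -0.00501796  1.08008298]
```

View pics/s0.png

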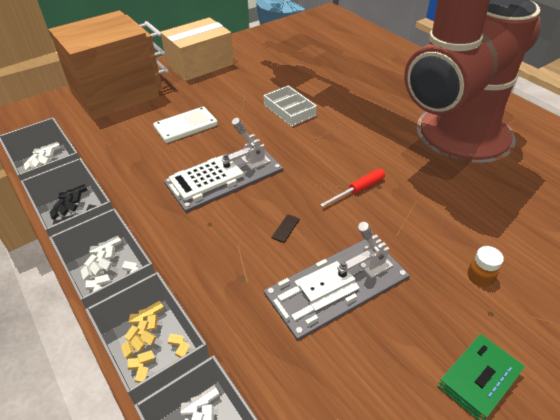

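View pics/t0.png

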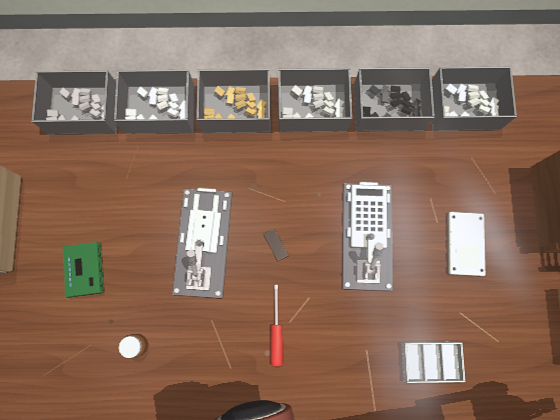

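The case front with its clamp is at top-view (370,215)/(372,260) and scene (205,180)/(245,140). The bracket clamp is at top (200,260). I'll enlarge the case clamp.

Run:
```python
from h import *
t=np.load('pics/t0.npz');s=np.load('pics/s0.npz')
a=cv2.resize(t['im'][175:300,335:405],None,fx=4.8,fy=4.8,interpolation=cv2.INTER_CUBIC)
b=cv2.resize(s['im'][105:205,160:290],None,fx=3.5,fy=3.5,interpolation=cv2.INTER_CUBIC)
o=np.zeros((600,800,3),np.uint8);o[:a.shape[0],:a.shape[1]]=a;o[:b.shape[0],340:340+b.shape[1]]=b
cv2.imwrite('pics/c0.png',o[:,:,::-1])
def cloud(n,f,u0,u1,v0,v1):
    d=f['d'];v,u=np.mgrid[v0:v1,u0:u1];z=d[v0:v1,u0:u1]
    c=ctrl.camera_info(n);K=c['camera_matrix']
    p=np.stack([(u-K[0,2])/K[0,0]*z,(v-K[1,2])/K[1,1]*z,z],-1).reshape(-1,3)
    return (p-c['t'])@c['R'],u.ravel(),v.ravel()
for n,f,r in(('top',t,(335,405,175,300)),('scene',s,(160,290,105,205))):
    p,u,v=cloud(n,f,*r)
    for lo,hi in((.125,.15),(.11,.125),(.095,.11),(.08,.095)):
        m=(p[:,2]>lo)&(p[:,2]<hi)
        if m.sum():print(n,lo,m.sum(),p[m].mean(0).round(4),p[m].min(0).round(3),p[m].max(0).round(3),u[m].mean().round(1),v[m].mean().round(1))
# base plate/case direction from top
p,u,v=cloud('top',t,335,405,175,300)
m=(p[:,2]>.005)&(p[:,2]<.06)
q=(p[m][:,:2]*1).astype(np.float32);print(cv2.minAreaRect(q))
```

```text
top 0.125 72 [ 0.5188 -0.2046  0.1323] [ 0.508 -0.213  0.125] [ 0.528 -0.197  0.14 ] 378.9 247.4
top 0.11 43 [ 0.5087 -0.2025  0.1178] [ 0.502 -0.213  0.11 ] [ 0.519 -0.196  0.125] 376.6 253.3
top 0.095 17 [ 0.5027 -0.2026  0.1041] [ 0.499 -0.211  0.095] [ 0.51  -0.197  0.11 ] 375.4 257.0
top 0.08 24 [ 0.4968 -0.2028  0.0876] [ 0.492 -0.208  0.081] [ 0.504 -0.199  0.095] 374.0 260.7
scene 0.125 64 [ 0.522  -0.1995  0.132 ] [ 0.511 -0.211  0.125] [ 0.531 -0.191  0.139] 236.5 122.0
scene 0.11 47 [ 0.5174 -0.1965  0.118 ] [ 0.505 -0.204  0.11 ] [ 0.528 -0.193  0.125] 239.6 127.6
scene 0.095 35 [ 0.5112 -0.1966  0.1043] [ 0.501 -0.205  0.098] [ 0.52  -0.191  0.11 ] 242.5 131.9
scene 0.08 28 [ 0.5017 -0.1981  0.0877] [ 0.493 -0.204  0.08 ] [ 0.509 -0.196  0.095] 246.4 136.4
((0.5611121654510498, -0.2155608832836151), (0.2810102701187134, 0.15396103262901306), 1.5267351865768433)
```

View pics/c0.png

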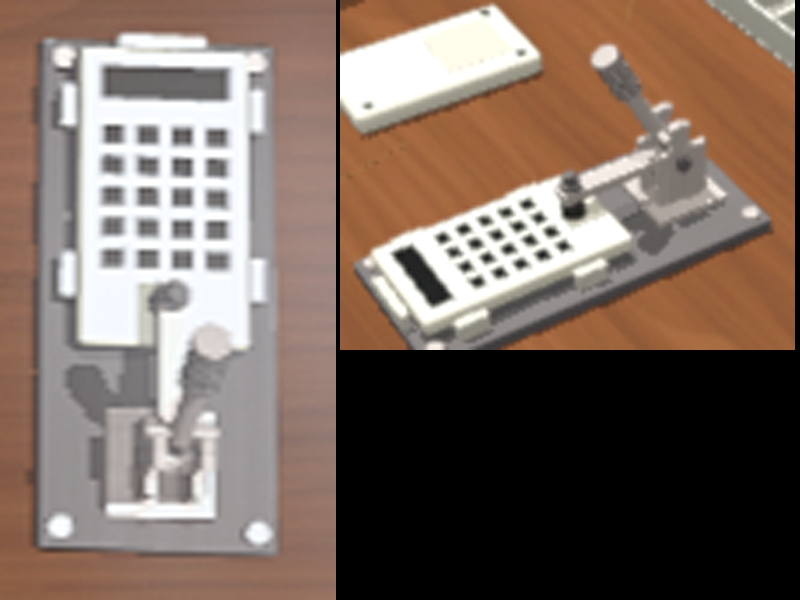

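The knob (scene crop, about (615,75); top crop (212,342)) leans over the case, and the plate is nearly aligned with world x. I'll refine the yaw and the knob axis.

```bash
cat >> h.py <<'E'
def cloud(n,f,u0,u1,v0,v1):
    d=f['d'];v,u=np.mgrid[v0:v1,u0:u1];z=d[v0:v1,u0:u1]
    c=ctrl.camera_info(n);K=c['camera_matrix']
    p=np.stack([(u-K[0,2])/K[0,0]*z,(v-K[1,2])/K[1,1]*z,z],-1).reshape(-1,3)
    return (p-c['t'])@c['R'],u.ravel(),v.ravel()
E
cat > plan.py <<'E'
from h import *
def target(k,yaw,lean,off):
    "TCP pose for bat: k knob centre, lean (deg, + over the case), off: metres outward of grasp point from knob centre"
    a=np.radians(lean);h=np.array([np.cos(yaw),np.sin(yaw),0]);u=h*np.sin(a)+np.array([0,0,np.cos(a)])
    z=-u;y=-np.array([-np.sin(yaw),np.cos(yaw),0]);x=np.cross(y,z)
    return k+u*(off-.019),R.from_matrix(np.c_[x,y,z])
def rel(p,Rt):
    o=ctrl.get_obs();R0=R.from_rotvec(o['tool_rot'])
    print('linear now-axes',R0.inv().apply(p-o['tool_pos']).round(4),'rot',np.degrees((R0.inv()*Rt).as_rotvec()).round(2),'tcp',p.round(4),'target axes',Rt.inv().apply(p-o['tool_pos']).round(4))
E
python3 - <<'E'
from plan import *
for n,r in(('top',(335,405,175,300)),('scene',(160,290,105,205))):
    f=np.load(f'pics/{n[0]}0.npz');p,u,v=cloud(n,f,*r);c=f['im'][v,u].astype(int)
    m=(p[:,2]>.024)&(p[:,2]<.034)&(c.min(1)>170)&(p[:,0]>.53)
    print(n,'case',cv2.minAreaRect(p[m][:,:2].astype(np.float32)),p[m].mean(0))
    m=(p[:,2]>.004)&(p[:,2]<.016);g=p[m]
    print('plate',cv2.minAreaRect(g[:,:2].astype(np.float32)),np.median(g[:,2]))
    m=(p[:,2]>.13);print('top face',p[m].mean(0),m.sum())
E
```

```text
top case ((0.6052539348602295, -0.20753875374794006), (0.09029476344585419, 0.14339153468608856), 87.75303649902344) [ 0.60153463 -0.20745732  0.02740105]
plate ((0.5603124499320984, -0.21224606037139893), (0.1554953008890152, 0.2808015048503876), 88.22373962402344) 0.009432462500059467
top face [ 0.46999316 -0.11919361  0.54049404] 100
scene case ((0.6066018342971802, -0.204778790473938), (0.08628895878791809, 0.14754877984523773), 82.00896453857422) [ 0.60819231 -0.20171535  0.02819189]
plate ((0.5214214324951172, -0.28502777218818665), (0.3790299594402313, 0.3196924030780792), 53.73724365234375) 0.010646904452791876
top face [0.71828373 0.14864269 0.41094947] 90
```

Run:
```python
from plan import *
k=np.array([.5135,-.2035,.1175])
rel(*target(k,np.radians(-2),25,.09))
rel(*target(k,np.radians(-2),0,.09))
```

```text
linear now-axes [ 0.4609 -0.2712  0.0489] rot [  4.   -24.77  18.55] tcp [ 0.5435 -0.2045  0.1818] target axes [ 0.3364 -0.4055 -0.1035]
linear now-axes [ 0.4325 -0.2809  0.0423] rot [-0.11  0.   18.83] tcp [ 0.5135 -0.2035  0.1885] target axes [ 0.3186 -0.4055  0.0417]
```

Emit:
jog_arm:
  steps:
    - {"delta_rot": [0, 0, 0], "linear": [0.038, -0.023, 0], "grip": 0.05}
    - {"delta_rot": [0, 0, 0], "linear": [0.038, -0.023, 0], "grip": 0.05}
    - {"delta_rot": [0, 0, 0], "linear": [0.038, -0.023, 0], "grip": 0.05}
    - {"delta_rot": [0, 0, 0], "linear": [0.038, -0.023, 0], "grip": 0.05}
    - {"delta_rot": [0, 0, 0], "linear": [0.038, -0.023, 0], "grip": 0.05}
    - {"delta_rot": [0, 0, 0], "linear": [0.038, -0.023, 0], "grip": 0.05}
    - {"delta_rot": [0, 0, 0], "linear": [0.038, -0.023, 0], "grip": 0.05}
    - {"delta_rot": [0, 0, 0], "linear": [0.038, -0.023, 0], "grip": 0.05}
    - {"delta_rot": [1, -6, 4.5], "linear": [0.038, -0.023, 0], "grip": 0.05}
    - {"delta_rot": [1, -6, 4.5], "linear": [0.038, -0.023, 0], "grip": 0.05}

```text
t: 1.1
tool_pos: [0.481, -0.2691, 0.2289]
tool_rot: [-3.116, -0.206, 0.336]
contact_force: [0.4, -1.6, 0.7]
opening: 0.0501
grip_force: 0.0
```

Run:
```python
from plan import *
k=np.array([.5135,-.2035,.1175])
rel(*target(k,np.radians(-2),25,.09))
```

```text
linear now-axes [ 0.0789 -0.0552  0.0318] rot [  2.21 -12.65   9.26] tcp [ 0.5435 -0.2045  0.1818] target axes [ 0.0745 -0.0667  0.0172]
```

Emit:
jog_arm:
  steps:
    - {"delta_rot": [1, -6, 4.5], "linear": [0.037, -0.025, 0.01], "grip": 0.05}
    - {"delta_rot": [1, -6, 4.5], "linear": [0.036, -0.025, 0.006], "grip": 0.05}
    - {"delta_rot": [0, 0, 0], "linear": [0, 0, 0], "grip": 0.05}
    - {"delta_rot": [0, 0, 0], "linear": [0, 0, 0], "grip": 0.05}

```text
t: 1.5
tool_pos: [0.5415, -0.2129, 0.1907]
tool_rot: [-3.061, 0.034, 0.665]
contact_force: [-0.9, 0.6, 1.0]
opening: 0.0497
grip_force: 0.0
```

Run:
```python
from plan import *
k=np.array([.5135,-.2035,.1175])
rel(*target(k,np.radians(-2),25,.09))
c=ctrl.camera_info('wrist');print({a:np.array(b).round(4).tolist() for a,b in c.items()})
o=ctrl.get_obs();im,d=snap('wrist','w1')
np.savez('pics/w1.npz',im=im,d=d,p=o['tool_pos'],r=o['tool_rot'])
```

```text
linear now-axes [ 0.0054 -0.0083  0.0074] rot [ 0.05 -0.47  0.73] tcp [ 0.5435 -0.2045  0.1818] target axes [ 0.0053 -0.0084  0.0073]
{'camera_matrix': [[325.1923, 0.0, 274.9702], [0.0, 325.1923, 208.5525], [0.0, 0.0, 1.0]], 'T_tool_cam': [[-0.0008, -0.9538, -0.3003, 0.0762], [1.0, -0.0009, 0.0001, -0.0006], [-0.0004, -0.3003, 0.9538, -0.1434], [0.0, 0.0, 0.0, 1.0]]}
```

View pics/w1.png

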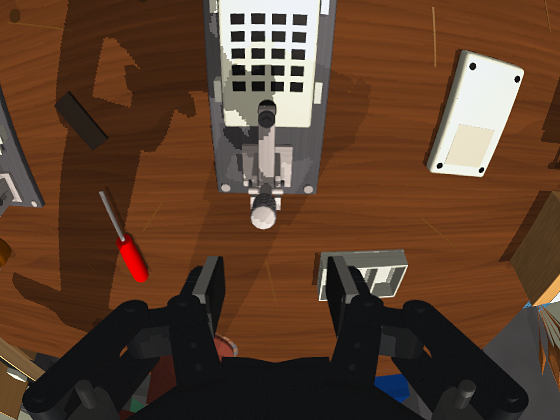

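Wrist view: knob's end face at about (263,217), arm foot at (267,105), finger midline at about column 275. Next I'll locate the knob in world from this view.

```bash
cat >> plan.py <<'E'
def wcloud(f,u0,u1,v0,v1):
    c=ctrl.camera_info('wrist');K=c['camera_matrix'];T=c['T_tool_cam']
    v,u=np.mgrid[v0:v1,u0:u1];z=f['d'][v0:v1,u0:u1].ravel();u=u.ravel();v=v.ravel();ok=z>0.02
    dx=(u-K[0,2])/K[0,0];dy=(v-K[1,2])/K[1,1];th=np.hypot(dx,dy)+1e-9;s=np.tan(th)/th
    p=np.c_[dx*s*z,dy*s*z,z]@T[:3,:3].T+T[:3,3]
    return (R.from_rotvec(f['r']).apply(p)+f['p'])[ok],u[ok],v[ok]
E
python3 - <<'E'
from plan import *
f=np.load('pics/w1.npz')
p,u,v=wcloud(f,240,290,170,240)
for a,b in((.13,.15),(.115,.13),(.1,.115),(.08,.1)):
    m=(p[:,2]>a)&(p[:,2]<b);g=p[m];print(a,m.sum(),g.mean(0).round(4),g.min(0).round(4),g.max(0).round(4),u[m].min(),u[m].max())
p,u,v=wcloud(f,200,345,0,195);c=f['im'][v,u].min(1)
m=(p[:,2]>.02)&(p[:,2]<.036)&(c>150)&(p[:,0]>.53);print(cv2.minAreaRect(p[m][:,:2].astype(np.float32)),p[m].mean(0))
m=(p[:,2]>.005)&(p[:,2]<.036)&(p[:,0]<.6);g=p[m]
# edges of plate
for x in(.45,.48,.51,.54,.57): 
    h=g[abs(g[:,0]-x)<.005]
    if len(h):print(x,h[:,1].min().round(4),h[:,1].max().round(4))
E
```

```text
0.13 469 [ 0.5235 -0.2036  0.1343] [ 0.5162 -0.2116  0.13  ] [ 0.5309 -0.1955  0.138 ] 251 275
0.115 158 [ 0.5253 -0.2043  0.1232] [ 0.5158 -0.2116  0.1151] [ 0.53   -0.1954  0.13  ] 252 275
0.1 112 [ 0.5188 -0.2041  0.1088] [ 0.5113 -0.2114  0.1013] [ 0.5233 -0.1955  0.1149] 253 275
0.08 43 [ 0.5049 -0.203   0.0849] [ 0.4992 -0.2076  0.0802] [ 0.5081 -0.1978  0.0901] 259 271
((0.5912078619003296, -0.20925265550613403), (0.08992692828178406, 0.11320073902606964), 87.9988021850586) [ 0.60182592 -0.2144822   0.02872182]
0.45 -0.2554 -0.1452
0.48 -0.2569 -0.1463
0.51 -0.2582 -0.148
0.54 -0.2599 -0.1494
0.57 -0.2609 -0.1506
```

Run:
```python
from plan import *
k=np.array([.516,-.2035,.1175])
rel(*target(k,np.radians(-2.4),25,.09))
rel(*target(k,np.radians(-2.4),25,.004))
```

```text
linear now-axes [ 0.0087 -0.0093  0.0088] rot [ 0.27 -0.71  0.95] tcp [ 0.546  -0.2048  0.1818] target axes [ 0.0087 -0.0094  0.0087]
linear now-axes [ 0.0076 -0.0097  0.0947] rot [ 0.27 -0.71  0.95] tcp [ 0.5097 -0.2032  0.1039] target axes [ 0.0087 -0.0094  0.0947]
```

Emit:
jog_arm:
  steps:
    - {"delta_rot": [0.3, -0.7, 1], "linear": [0.0087, -0.0094, 0.008], "grip": 0.05}
    - {"delta_rot": [0, 0, 0], "linear": [0, 0, 0], "grip": 0.05}
    - {"delta_rot": [0, 0, 0], "linear": [0, 0, 0.025], "grip": 0.05}
    - {"delta_rot": [0, 0, 0], "linear": [0, 0, 0.02], "grip": 0.05}
    - {"delta_rot": [0, 0, 0], "linear": [0, 0, 0], "grip": 0.05}
    - {"delta_rot": [0, 0, 0], "linear": [0, 0, 0], "grip": 0.05}

```text
t: 2.15
tool_pos: [0.5274, -0.2048, 0.1443]
tool_rot: [-3.059, 0.069, 0.672]
contact_force: [0.3, 0.7, 0.5]
opening: 0.0501
grip_force: 0.0
```

Run:
```python
from plan import *
k=np.array([.516,-.2035,.1175])
rel(*target(k,np.radians(-2.4),25,.004))
o=ctrl.get_obs();im,d=snap('wrist','w2')
f=dict(im=im,d=d,p=o['tool_pos'],r=o['tool_rot'])
p,u,v=wcloud(f,230,310,150,330)
Ri=R.from_rotvec(o['tool_rot']).inv()
m=(p[:,2]>.13)&(p[:,2]<.15)&(abs(p[:,0]-.52)<.03)&(abs(p[:,1]+.2035)<.015);g=p[m]
print(m.sum(),g.mean(0),'in tool',Ri.apply(g-f['p']).mean(0),u[m].min(),u[m].max(),v[m].min(),v[m].max())
```

```text
linear now-axes [ 0.0008 -0.0008  0.0441] rot [-0.01 -0.21 -0.18] tcp [ 0.5097 -0.2032  0.1039] target axes [ 0.001  -0.0008  0.0441]
695 [ 0.52375731 -0.20366025  0.1342255 ] in tool [ 0.00088229 -0.00095594  0.01068334] 259 290 244 271
```

View pics/w2.png

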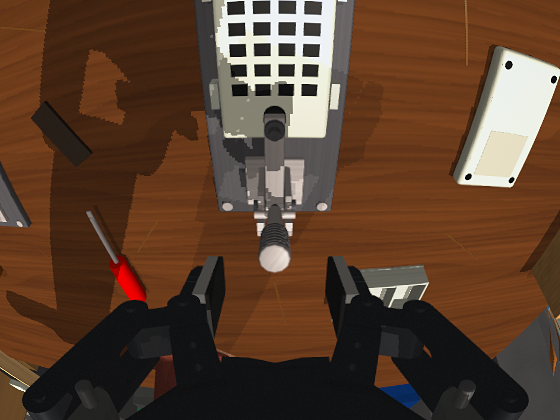

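The knob end (275,258) is centred between the fingers, so I'll descend and close.

Emit:
jog_arm:
  steps:
    - {"delta_rot": [0, -0.2, -0.2], "linear": [0.001, -0.0009, 0.022], "grip": 0.05}
    - {"delta_rot": [0, 0, 0], "linear": [0, 0, 0.022], "grip": 0.05}
    - {"delta_rot": [0, 0, 0], "linear": [0, 0, 0], "grip": 0.05}
    - {"delta_rot": [0, 0, 0], "linear": [0, 0, 0], "grip": 0.03}
    - {"delta_rot": [0, 0, 0], "linear": [0, 0, 0], "grip": 0.02}
    - {"delta_rot": [0, 0, 0], "linear": [0, 0, 0], "grip": 0.01}
    - {"delta_rot": [0, 0, 0], "linear": [0, 0, 0], "grip": 0.01}
    - {"delta_rot": [0, 0, 0], "linear": [0, 0, 0], "grip": 0.01}
  newtons: 70

```text
t: 3.0
tool_pos: [0.5116, -0.2034, 0.1042]
tool_rot: [-3.06, 0.062, 0.676]
contact_force: [2.2, -2.9, 5.8]
opening: 0.015
grip_force: 68.6
```

Run:
```python
from plan import *
rel(*target(np.array([.516,-.2035,.1175]),np.radians(-2.4),25,.004))
```

```text
linear now-axes [-0.0016 -0.0001  0.0011] rot [ 0.12 -0.09  0.04] tcp [ 0.5097 -0.2032  0.1039] target axes [-0.0016 -0.0001  0.0011]
```

Emit:
jog_arm:
  steps:
    - {"delta_rot": [0, 0, 0], "linear": [0, 0, -0.005], "grip": 0.01}
    - {"delta_rot": [0, 0, 0], "linear": [0, 0, -0.005], "grip": 0.01}
    - {"delta_rot": [0, 0, 0], "linear": [0, 0, -0.004], "grip": 0.01}
    - {"delta_rot": [0, 0, 0], "linear": [0, 0, 0], "grip": 0.01}
    - {"delta_rot": [0, 0, 0], "linear": [0, 0, 0], "grip": 0.01}

```text
t: 3.5
tool_pos: [0.5156, -0.2034, 0.1132]
tool_rot: [-3.058, 0.062, 0.682]
contact_force: [0.1, -7.2, -6.7]
opening: 0.0153
grip_force: 68.3
```

Run:
```python
from plan import *
o=ctrl.get_obs();Ri=R.from_rotvec(o['tool_rot']).inv()
print('moved',Ri.apply(o['tool_pos']-[.5116,-.2034,.1042]),'F tool',Ri.apply(o['contact_force']))
im,d=snap('wrist','w3')
np.savez('pics/w3.npz',im=im,d=d,p=o['tool_pos'],r=o['tool_rot'])
```

```text
moved [-0.00022163 -0.00017153 -0.0098032 ] F tool [3.16318833 7.22268821 5.88969576]
```

View pics/w3.png

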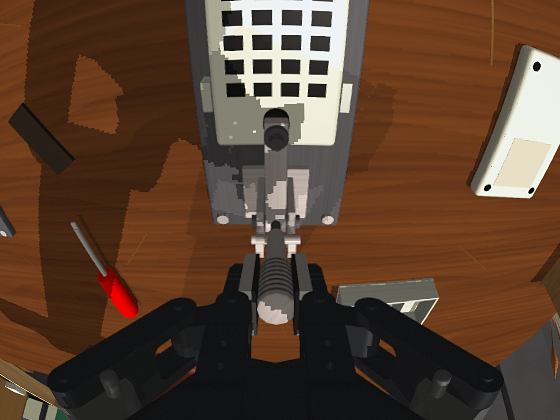

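Fingers hold the knob (end face about (276,308)). Measured travel is only about 9.8 mm because the arm is compliant, so I'll pull a bit more and relieve the side force.

Emit:
jog_arm:
  steps:
    - {"delta_rot": [0, 0, 0], "linear": [0.0005, 0.0015, -0.003], "grip": 0.01}
    - {"delta_rot": [0, 0, 0], "linear": [0, 0, -0.003], "grip": 0.01}
    - {"delta_rot": [0, 0, 0], "linear": [0, 0, 0], "grip": 0.01}
    - {"delta_rot": [0, 0, 0], "linear": [0, 0, 0], "grip": 0.01}
  newtons: 90

```text
t: 3.95
tool_pos: [0.5184, -0.2037, 0.1191]
tool_rot: [-3.055, 0.061, 0.683]
contact_force: [-2.3, -2.0, -7.1]
opening: 0.0148
grip_force: 88.1
```

Run:
```python
from plan import *
o=ctrl.get_obs();Ri=R.from_rotvec(o['tool_rot']).inv()
print('moved',Ri.apply(o['tool_pos']-[.5116,-.2034,.1042]),'F tool',Ri.apply(o['contact_force']))
im,d=snap('wrist','w4')
f=dict(im=im,d=d,p=o['tool_pos'],r=o['tool_rot'])
for f in(np.load('pics/w3.npz'),f):
    p,u,v=wcloud(f,255,297,285,330)
    q=R.from_rotvec(f['r']).inv().apply(p-f['p'])
    m=(abs(q[:,0])<.009)&(abs(q[:,1])<.009)&(q[:,2]<-.02)&(q[:,2]>-.06);print(m.sum(),np.median(p[m],0),np.median(q[m],0))
h=np.array([.516,-.2035,.1175])-.08*np.array([np.sin(np.radians(25)),0,np.cos(np.radians(25))])
print('hinge',h,'tcp from hinge in tool',Ri.apply(o['tool_pos']-h))
```

```text
moved [-1.95201702e-04  1.24972043e-05 -1.63639904e-02] F tool [1.0294277  2.10796501 7.39233214]
1518 [ 0.52975107 -0.20355416  0.14232163] [ 0.00087536 -0.00016825 -0.03215473]
1524 [ 0.53259568 -0.20393882  0.14842029] [ 0.00088097 -0.00017292 -0.03207947]
hinge [ 0.48219054 -0.2035      0.04499538] tcp from hinge in tool [ 0.0011798  -0.00138324 -0.08244179]
```

Emit:
jog_arm:
  steps:
    - {"delta_rot": [0, 5, 0], "linear": [-0.007, 0.0005, 0.0013], "grip": 0.01}
    - {"delta_rot": [0, 5, 0], "linear": [-0.007, 0, 0.0007], "grip": 0.01}
    - {"delta_rot": [0, 5, 0], "linear": [-0.007, 0, 0.0003], "grip": 0.01}
    - {"delta_rot": [0, 0, 0], "linear": [0, 0, 0], "grip": 0.01}
    - {"delta_rot": [0, 0, 0], "linear": [0, 0, 0], "grip": 0.01}

```text
t: 4.5
tool_pos: [0.498, -0.203, 0.1252]
tool_rot: [-3.122, 0.063, 0.279]
contact_force: [-1.3, 0.8, -7.3]
opening: 0.0146
grip_force: 88.0
```

```bash
cat > chk.py <<'E'
from plan import *
o=ctrl.get_obs();Rt=R.from_rotvec(o['tool_rot']);Ri=Rt.inv()
h=np.array([.4822,-.2035,.045]);v=o['tool_pos']-h
z=Rt.as_matrix()[:,2];print('tool lean',np.degrees(np.arctan2(-z[0],-z[2])),'tcp lean about hinge',np.degrees(np.arctan2(v[0],v[2])),'r',np.hypot(v[0],v[2]),'pull',np.hypot(v[0],v[2])-.0661,'F tool',Ri.apply(o['contact_force']),o['wrist_torque'].round(2))
E
python3 chk.py
```

```text
tool lean 10.200605160153561 tcp lean about hinge 11.1300192644712 r 0.0817324173664426 pull 0.015632417366442594 F tool [ 6.22730247e-03 -6.86943397e-01  7.36889606e+00] [ 0.06 -0.17  0.04]
```

Emit:
jog_arm:
  steps:
    - {"delta_rot": [0, 5, 0], "linear": [-0.0072, 0, 0.0008], "grip": 0.01}
    - {"delta_rot": [0, 5, 0], "linear": [-0.0072, 0, 0.0006], "grip": 0.01}
    - {"delta_rot": [0, 5, 0], "linear": [-0.0072, 0, 0.0003], "grip": 0.01}
    - {"delta_rot": [0, 5, 0], "linear": [-0.0072, 0, 0.0003], "grip": 0.01}
    - {"delta_rot": [0, 5, 0], "linear": [-0.0072, 0, 0.0003], "grip": 0.01}
    - {"delta_rot": [0, 0, 0], "linear": [0, 0, 0], "grip": 0.01}
    - {"delta_rot": [0, 0, 0], "linear": [0, 0, 0], "grip": 0.01}

```text
t: 5.2
tool_pos: [0.4629, -0.2016, 0.1233]
tool_rot: [3.113, -0.063, 0.403]
contact_force: [1.8, 3.0, -6.2]
opening: 0.0144
grip_force: 88.3
```

```bash
python3 chk.py
```

```text
tool lean -14.737584984597996 tcp lean about hinge -13.82509164985402 r 0.08067266160588138 pull 0.014572661605881373 F tool [ 0.00932297 -3.09314554  6.40477808] [ 0.36 -0.1   0.06]
```

Emit:
jog_arm:
  steps:
    - {"delta_rot": [0, 5, 0], "linear": [-0.0072, -0.001, 0.0003], "grip": 0.01}
    - {"delta_rot": [0, 5, 0], "linear": [-0.0072, 0, 0.0003], "grip": 0.01}
    - {"delta_rot": [0, 0.5, 0], "linear": [-0.002, 0, 0], "grip": 0.01}
    - {"delta_rot": [0, 0, 0], "linear": [0, 0, 0], "grip": 0.01}
    - {"delta_rot": [0, 0, 0], "linear": [0, 0, 0], "grip": 0.01}

```text
t: 5.7
tool_pos: [0.4491, -0.2009, 0.1194]
tool_rot: [3.057, -0.061, 0.689]
contact_force: [7.0, 0.4, -4.8]
opening: 0.0146
grip_force: 88.6
```

```bash
python3 chk.py
```

```text
tool lean -25.397596233657747 tcp lean about hinge -23.99117830293039 r 0.08138521028921031 pull 0.015285210289210302 F tool [ 4.19132939 -0.69803551  7.35493026] [ 0.08 -0.36 -0.04]
```

At the open stop (4 N against it). Now I'll let it sink back along its axis.

Emit:
jog_arm:
  steps:
    - {"delta_rot": [0, 0, 0], "linear": [0, 0, 0.005], "grip": 0.01}
    - {"delta_rot": [0, 0, 0], "linear": [0, 0, 0.005], "grip": 0.01}
    - {"delta_rot": [0, 0, 0], "linear": [0, 0, 0.004], "grip": 0.01}
    - {"delta_rot": [0, 0, 0], "linear": [0, 0, 0.002], "grip": 0.01}
    - {"delta_rot": [0, 0, 0], "linear": [0, 0, 0], "grip": 0.01}
    - {"delta_rot": [0, 0, 0], "linear": [0, 0, 0], "grip": 0.01}

```text
t: 6.3
tool_pos: [0.4558, -0.2014, 0.1059]
tool_rot: [3.057, -0.059, 0.689]
contact_force: [-4.7, 4.9, 8.8]
opening: 0.0145
grip_force: 91.2
```

```bash
python3 chk.py
```

```text
tool lean -25.388720050429843 tcp lean about hinge -23.466800913921578 r 0.06637709929407827 pull 0.0002770992940782646 F tool [ -0.63061956  -4.69674226 -10.07766957] [0.71 0.39 0.27]
```

Seated (pull about 0.3 mm, force reversed). I'll relax, release and retreat along the bat.

Emit:
jog_arm:
  steps:
    - {"delta_rot": [0, 0, 0], "linear": [0, -0.0015, -0.002], "grip": 0.01}
    - {"delta_rot": [0, 0, 0], "linear": [0, 0, 0], "grip": 0.02}
    - {"delta_rot": [0, 0, 0], "linear": [0, 0, 0], "grip": 0.035}
    - {"delta_rot": [0, 0, 0], "linear": [0, 0, 0], "grip": 0.05}
    - {"delta_rot": [0, 0, 0], "linear": [0, 0, 0], "grip": 0.05}
    - {"delta_rot": [0, 0, 0], "linear": [0, 0, -0.03], "grip": 0.05}
    - {"delta_rot": [0, 0, 0], "linear": [0, 0, -0.04], "grip": 0.05}
    - {"delta_rot": [0, 0, 0], "linear": [0, 0, -0.04], "grip": 0.05}
    - {"delta_rot": [0, 0, 0], "linear": [0, 0, 0], "grip": 0.05}
    - {"delta_rot": [0, 0, 0], "linear": [0, 0, 0], "grip": 0.05}

```text
t: 7.3
tool_pos: [0.4062, -0.198, 0.205]
tool_rot: [3.054, -0.063, 0.69]
contact_force: [-0.1, 0.2, -0.6]
opening: 0.0502
grip_force: 0.0
```

Run:
```python
from plan import *
o=ctrl.get_obs();im,d=snap('wrist','w5');s,sd=snap('scene','s5')
f=dict(im=im,d=d,p=o['tool_pos'],r=o['tool_rot'])
u0=np.array([-np.sin(np.radians(25)),0,np.cos(np.radians(25))]);h=np.array([.4822,-.2035,.045])
p,u,v=wcloud(f,180,370,60,330)
m=(p[:,2]>.125)&(p[:,2]<.155)&(abs(p[:,0]-.44)<.04)&(abs(p[:,1]+.203)<.015);g=p[m]
print(m.sum(),g.mean(0),'r max',np.percentile((g-h)@u0,[50,90]),'lean',np.degrees(np.arctan2(*(g.mean(0)-h)[[0,2]])))
b=cv2.resize(s[100:210,155:295],None,fx=3,fy=3,interpolation=cv2.INTER_CUBIC)
w=cv2.resize(im,None,fx=.68,fy=.68)
a=np.zeros((600,800,3),np.uint8);a[:330,:420]=b;a[:w.shape[0],420:420+w.shape[1]]=w[:,:380]
c=cv2.resize(s[215:335,260:415],None,fx=2.2,fy=2.2);a[332:332+c.shape[0],:c.shape[1]]=c
cv2.imwrite('pics/c5.png',a[:,:,::-1])
```

```text
511 [ 0.44279759 -0.19973844  0.13411633] r max [0.09868116 0.09976754] lean -23.85241454111474
```

View pics/c5.png

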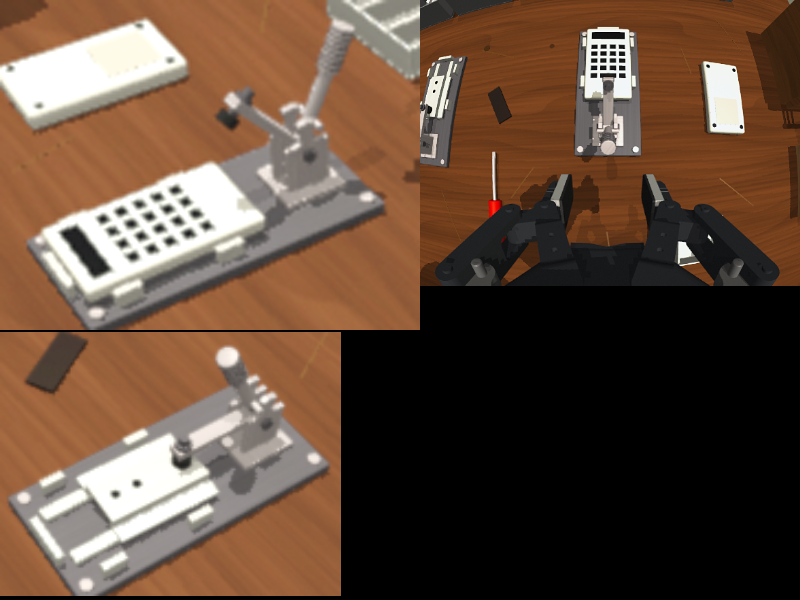

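The case clamp's bat now leans away from the case with its arm raised. The case front is in its nest, the bracket clamp is still shut, and the knob is seated at the same radius as at the start (98.7 vs 98.4 mm).

```bash
python3 -c "
from station import ctrl
print(ctrl.finish_job())"
```

```text
the job is handed in; nothing more can be done
None
```

The case-front clamp is open, with its bat flipped and seated in the lock on the open side and its arm raised; the case front is still in its nest, the bracket clamp is still shut, and the job is handed in (about 7.4 s of the 32 s used; no verdict was returned).

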